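# Weigh the blue specimen carrier on the spring scale

## Task

Pick up the specimen carrier with the blue grip, hang its bail in the V of the spring scale's hook, and let it down slowly until the scale carries all of its weight, so that the pointer creeps down and neither drops nor springs back when you let go, and is never forced into the red. Leave the carrier hanging still and upright, free of the gripper and of the bench, with the pointer settled, and leave the green carrier and everything else on the bench where they are.

Things in the scene. Friction and masses are not known exactly. Their poses are not given: they have to be found in the camera images.
- blue_carrier: TO BE WEIGHED: carrier: steel tray 80 (x) x 100 (y) x 45 mm with four blue-lidded pots to 53 mm; rigid bail with uprights at the y ends and a round bar 7 mm thick, 95 long along y, axis 115 mm up; on mid-bar an upright blue grip block 14 (y) x 24 (x) mm, 118 to 173 mm up. Window under the bar: 58 mm high, open along x. Origin: centre of underside, z up. Mass unknown, 0.3 to 0.95 kg.
- blue_carrier_grip (a point): where to hold the blue grip block from above, fingers closing along the carrier's y axis: on its centre line, 152 mm above the underside, 21 mm below its top; fingertips 19 mm lower still clear the bar and the hook
- blue_carrier_bail (a point): middle of the blue carrier's bail bar, on the bar's axis, 115 mm above the underside, 37 mm below the grip point
- green_carrier: The other carrier: steel tray 80 (x) x 100 (y) x 45 mm with four green-lidded pots to 53 mm; rigid bail with uprights at the y ends and a round bar 7 mm thick, 95 long along y, axis 115 mm up; on mid-bar an upright green grip block 14 (y) x 24 (x) mm, 118 to 173 mm up. Window under the bar: 58 mm high, open along x. Origin: centre of underside, z up. Not to be moved.
- scale: spring scale fixed to the bench: grey base 150 (x) x 160 x 12 mm, blue pillar 36 x 40 mm, 318 mm tall, white tick strips on its y sides. The hook's arm leaves the pillar along the scale's -x axis. Origin: centre of the base's underside, on the pillar's axis. Scale and hook must never be pushed with more than 18 N in all
- hook_seat (a point): where the bail bar's axis rests in the hook's V: 140 mm from the pillar axis along the scale's -x, 240 mm up when empty; sinks with the hook. Hook of 8 mm orange bar: level arm, then 45 degree V open upward, 44 mm wide; arm and free tip rise 16 mm above this point, underside 15 mm below. Enter the bail's window tip first, moving along the scale's +x, bar above the tip and along the scale's y
- hook (a joint): how far the sprung hook and red pointer have sunk, m: 0 empty, stop at 0.112; about 100 N/m, light damping; the carrier sinks it 0.029 to 0.094. The red mark at 0.106 must never be reached. The pointer must never move faster than 0.045 m/s up or down (lower at under 0.02 m/s): it jumps if let go while the gripper still bears, or presses, over 0.35 N
- tumbler: bystander: clear glass tumbler, 68 mm across, 95 mm tall; origin centre of underside
- tumbler2: bystander: a second clear glass tumbler, the same
- stain_bottle: bystander: amber glass bottle, 60 mm across, 150 mm tall; origin centre of underside
- jar: bystander: glass jar with black lid, 60 mm across, 75 mm tall; origin centre of underside
- slide_box: bystander: yellow plastic slide box 100 x 180 x 40 mm; origin centre of underside

How it is judged:
By the outcome, as a careful person would: the job done as asked, in the order asked, and still so for the second after the job is handed in, with the robot touching nothing.
It also fails if it takes over 72 s, if anything falls off the work surface, if the arm or the gripper's body presses on something with over 40 N, if the wrist force passes 120 N, or if a joint passes its speed limit or range.

## Robot

A 7-joint arm with a two-finger parallel gripper is mounted at the origin on the work surface. World frame = base frame: x ahead of the robot, y to its left, z up, the work surface at z = 0. Lengths are in m, angles in rad, forces in N, time in s.
With the tool pointing down it reaches from about 0.4 to 0.85 m from the base axis. Payload 4.4 kg.
Tool frame: the origin (TCP) lies midway between the tips of the shut fingers; the grasp point (between the pads) lies 19 mm behind it (pinch_z is the distance from the TCP to the grasp point, in m); z points along the fingers, y is the line along which they close (so a half turn about z gives the same grasp; the last joint's range is limited). The gripper opens to 94 mm and grips with 3 to 60 N. Pads are 16 mm wide; open, the fingers measure 119 mm over their backs; the gripper's body (75 mm by 177 mm) begins 78 mm behind the grasp point.
Start: joints at [1.053, 0.628, 0.038, 1.517, -0.027, 0.996, -0.02], TCP at [0.284, -0.585, 0.205] pointing down, gripper open.
Joint ranges: [-3.06, 3.06], [-0.37, 2.12], [-1.25, 1.32], [0.18, 2.47], [-1.1, 4.24], [0.23, 1.98], [-2.94, 2.94]. Speed limits (rad/s): [2.57, 2.57, 3.14, 3.14, 3.14, 3.14, 3.14].

## Interface

Orientations are given as a unit quaternion [x, y, z, w].
In Python, from cell import * gives the robot as it stands. The module is installed in compiled form; this text tells all that it offers.
- The arm moves only by the shell command python3 -m crank 'ROWS' [OPENING] [FORCE]. ROWS is a JSON object whose key "segments" holds a list of rows, 1 to 12 of them, each of 6 numbers: dx, dy, dz in m, then a rotation vector rx, ry, rz in rad; each row shifts and turns the commanded pose from where the row before left it, along the tool's axes as they then stand; what a row does not reach is not made up. A row lasts 1/12 s, in which the tool goes at most 0.0417 m and 0.125 rad, less where a joint would pass 70% of its speed; a pose out of reach is approached as far as the arm can. OPENING is the finger opening in m, set as the command begins (- or left out keeps the last). The fingers move at their own pace and stop on an object; FORCE is the grip in N (left out, the last holds). Time passes only in rows, so rows that do not move let the fingers close. It prints the time, the measured TCP pose, the force, the opening and the grip force at its end. Input that does not fit is refused with a message, and nothing moves.
- read_state(): the state, without advancing time (a new reading comes with each control period).
- read_camera(name): name is "side" or "top"; returns a dict with "color" (384x512x3 uint8, red, green, blue), "fx", "fy", "cx", "cy" (pixels), "cam_to_world" (4x4, takes a point from camera to world coordinates). Camera axes: x right, y down, z forward; pixel columns grow to the right and rows downward; lengths in m; the calibration is good to about 2 mm. A picture is of the moment at which its call begins. There is no depth.
- job_done(): hands the job in; it is judged then, once.
The state is a dict: "time": time; "q": joint angles; "joint_velocities": joint speeds; "joint_torque": joint torques, N m; "position": TCP position; "ee_rot": TCP orientation; "wrist_force": force on the tool from outside, world axes, zero at the start; "moment": the same for the moment, N m; "grip_width": finger opening in m; "grip_force": force on a finger pad.
Only numpy, scipy, OpenCV 4.12 (cv2) and the standard library are available. Lean on these libraries where they do the work, as an engineer would, in place of code of your own. Each camera call takes 0.05 s, during which the arm holds its last target. There are 200 camera calls.

## Working session

There is one attempt and no reset: what is moved stays moved. The work goes in short steps, Python scripts to look and compute and a shell command to move; the robot and the scene stay as the last step left them, time stands still between calls to the robot, and variables do not carry over. Pictures are saved under pics/ and viewed, at most 10 in all, crops included, and the job is handed in when it is done.

```bash
mkdir -p pics
python3 - <<'E'
from cell import *
import cv2,numpy as np
for n in("side","top"):
    c=read_camera(n);cv2.imwrite(f"pics/{n}0.png",c["color"][:,:,::-1]);np.savez(f"{n}0.npz",**c)
    print(n,c["fx"],c["fy"],c["cx"],c["cy"]);print(np.round(c["cam_to_world"],4))
s=read_state();print(s["time"],s["position"],s["ee_rot"],s["grip_width"],s["wrist_force"])
E
```

```text
side 415.0540392170638 415.0540392170638 257.23299163720844 195.7764635572607
[[-0.7212 -0.4713  0.5076 -0.0723]
 [-0.6927  0.489  -0.5302  0.6069]
 [ 0.0017 -0.734  -0.6791  1.0328]
 [ 0.      0.      0.      1.    ]]
top 490.9089362053623 490.9089362053623 249.40805451025227 188.76420116963652
[[-0.0213 -0.9933  0.1134  0.3751]
 [-0.9998  0.0219  0.0036 -0.0822]
 [-0.006  -0.1133 -0.9935  1.7926]
 [ 0.      0.      0.      1.    ]]
0.1 [ 0.28352916 -0.58424936  0.20467934] [ 9.74592933e-01  2.23981979e-01 -2.07723355e-04 -8.03237796e-04] 0.09430533948524196 [ 0.67674512  0.08735176 -0.18762308]
```

View pics/top0.png

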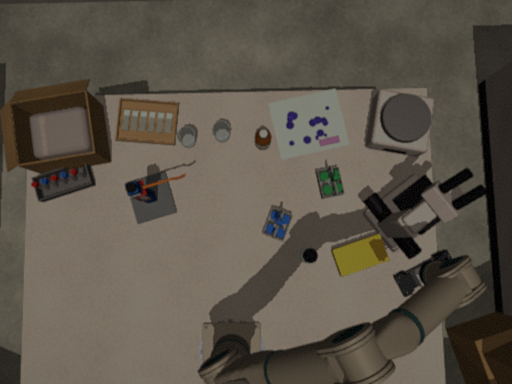

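View pics/side0.png

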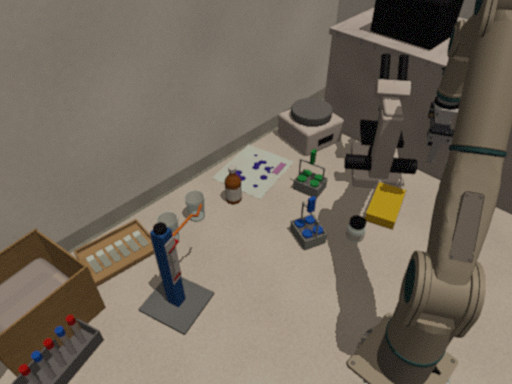

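The top view shows the blue carrier near (278,222), the green one at (330,181), the scale base at (152,197) and the orange hook running right to about (185,178). In the side view the carrier is at (308,228) and the scale at (175,270), with the hook pointing up and right. I'll zoom in next.

Run:
```python
import cv2,numpy as np
t=cv2.imread("pics/top0.png");s=cv2.imread("pics/side0.png")
def cr(i,x,y,w=80,h=60): return cv2.resize(i[y:y+h,x:x+w],(400,300),interpolation=cv2.INTER_CUBIC)
cv2.imwrite("pics/z0.png",cv2.convertScaleAbs(np.vstack([np.hstack([cr(t,118,160),cr(t,240,190)]),np.hstack([cr(s,140,200,160,120),cr(s,270,190)])]),alpha=1.5))
```

```text
(no output)
```

View pics/z0.png

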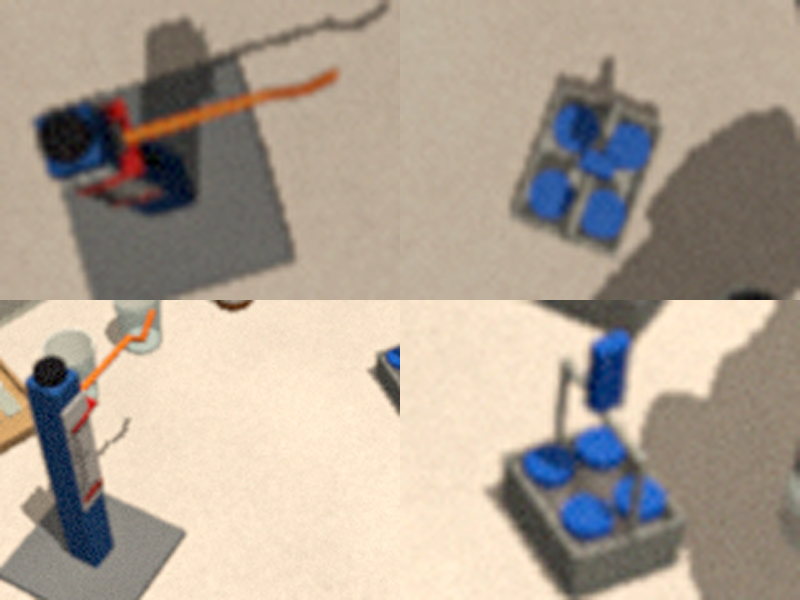

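Crops: the hook's tip is at top px (185,175), the pillar's cap at (131,187), and the grip block at top px (280,222) and side px (312,204). Four lids are visible in both views. I'll measure these by mask.

```bash
cat > h.py <<'E'
import cv2,numpy as np
def load(n): return dict(np.load(n))
def ray(c,p):
    T=c["cam_to_world"];d=T[:3,:3]@[(p[0]-c["cx"])/c["fx"],(p[1]-c["cy"])/c["fy"],1];return T[:3,3],d
def cast(c,p,z):
    o,d=ray(c,p);return o+d*(z-o[2])/d[2]
def tri(c1,p1,c2,p2):
    o,d=ray(c1,p1);a,b=ray(c2,p2)
    t=np.linalg.lstsq(np.c_[d,-b],a-o,rcond=None)[0];P,Q=o+d*t[0],a+b*t[1]
    return (P+Q)/2,np.linalg.norm(P-Q)
def mask(c,lo,hi,roi,k=4):
    x,y,w,h=roi;im=cv2.resize(c["color"][y:y+h,x:x+w],None,fx=k,fy=k,interpolation=cv2.INTER_CUBIC)
    return cv2.inRange(cv2.cvtColor(im,cv2.COLOR_RGB2HSV),lo,hi)
def full(p,roi,k=4): return (np.array(p)+.5)/k-.5+np.array(roi[:2])
E
python3 - <<'E'
from h import *
np.set_printoptions(precision=4,suppress=True)
t,s=load("top0.npz"),load("side0.npz")
for nm,c,roi in(("top",t,(255,195,50,50)),("side",s,(280,190,60,60))):
    m=mask(c,(100,150,50),(125,255,255),roi);m=cv2.erode(m,np.ones((3,3)))
    n,_,st,ce=cv2.connectedComponentsWithStats(m)
    for i in range(1,n):
        if st[i,4]>40: p=full(ce[i],roi);print(nm,st[i],p,cast(c,p,.053),cast(c,p,.1455))
for nm,c,roi in(("top",t,(115,150,90,60)),("side",s,(150,195,70,60))):
    m=mask(c,(6,130,60),(20,255,255),roi)
    pts=np.argwhere(m)[:,::-1];P=np.array([full(q,roi) for q in pts])
    print(nm,len(P)); l=cv2.fitLine(P.astype(np.float32),cv2.DIST_HUBER,0,.01,.01).ravel()
    u=(P-l[2:])@l[:2]
    # centreline by bins along
    for b in np.arange(np.floor(u.min()),u.max(),2):
        k=(u>=b)&(u<b+2)
        if k.any(): q=P[k].mean(0);print(k.sum(),q,cast(c,q,.256))
    print("ends",P[u.argmin()],P[u.argmax()])
# base grey in top, glass etc: dump dark caps
m=mask(t,(0,0,0),(179,90,70),(120,180,25,20));p=full(np.argwhere(m).mean(0)[::-1],(120,180));print("cap",p,cast(t,p,.33))
E
```

```text
top [  67   66   71   56 1857] [279.7765 218.0403] [ 0.467  -0.1812  0.053 ] [ 0.4621 -0.1759  0.1455]
top [ 46 119  31  33 755] [269.7492 228.4522] [ 0.431  -0.1448  0.053 ] [ 0.428  -0.1414  0.1455]
top [ 88 134  30  34 734] [280.3168 232.4598] [ 0.4161 -0.1817  0.053 ] [ 0.4139 -0.1764  0.1455]
side [ 113   26   28   60 1081] [311.1127 203.5711] [ 0.5007 -0.2573  0.053 ] [ 0.4467 -0.1757  0.1455]
side [  61  104   78   45 1582] [304.3941 221.1555] [ 0.4649 -0.1769  0.053 ] [ 0.4142 -0.1029  0.1455]
side [133 143  12  28 196] [314.1939 228.727 ] [ 0.4211 -0.1726  0.053 ] [ 0.3745 -0.099   0.1455]
side [154 148  16  27 308] [319.8174 230.0154] [ 0.4047 -0.1807  0.053 ] [ 0.3597 -0.1063  0.1455]
side [ 91 157  37  32 886] [306.9616 233.0031] [ 0.4262 -0.1422  0.053 ] [ 0.3791 -0.0714  0.1455]
top 1962
77 [142.6672 187.1185] [0.5631 0.26   0.256 ]
111 [144.3412 186.7827] [0.5641 0.2547 0.256 ]
106 [146.2618 186.0519] [0.5663 0.2487 0.256 ]
115 [148.138  185.4663] [0.568  0.2427 0.256 ]
120 [150.0375 184.9021] [0.5697 0.2367 0.256 ]
123 [151.9766 184.373 ] [0.5712 0.2306 0.256 ]
119 [1
[... 1541 characters left out ...]
2044 0.256 ]
81 [185.341  220.9769] [0.5757 0.1986 0.256 ]
77 [186.6023 219.3458] [0.5779 0.1926 0.256 ]
97 [187.9446 217.8698] [0.5796 0.1868 0.256 ]
95 [189.2724 216.4066] [0.5812 0.181  0.256 ]
104 [190.8221 215.0601] [0.5821 0.175  0.256 ]
92 [193.2935 214.913 ] [0.5779 0.1702 0.256 ]
85 [196.0162 214.7868] [0.5731 0.1649 0.256 ]
83 [197.2364 213.1883] [0.5754 0.1589 0.256 ]
89 [197.9537 211.0098] [0.5802 0.1523 0.256 ]
100 [198.7025 208.875 ] [0.585  0.1457 0.256 ]
107 [199.5222 206.8586] [0.5893 0.1392 0.256 ]
88 [200.3438 204.8693] [0.5936 0.1327 0.256 ]
9 [201.1806 204.0417] [0.5944 0.129  0.256 ]
ends [149.625 253.375] [201.625 204.375]
cap [133.7416 189.214 ] [0.5483 0.2703 0.33  ]
```

Run:
```python
from h import *
np.set_printoptions(precision=4,suppress=True)
t,s=load("top0.npz"),load("side0.npz")
for nm,c,roi in(("top",t,(255,195,50,50)),("side",s,(280,190,60,60))):
    m=mask(c,(100,130,40),(125,255,255),roi)
    if nm=="side":
        g=m.copy(); g[100:]=0; m[:88]=0; 
        if 1: m[:100,110:]=0
        q=full(np.argwhere(g[:88])[:,::-1].mean(0),roi); print("grip side",q)
        ys=np.argwhere(g[:90])[:,0];print(ys.min(),ys.max())
    P=np.array([cast(c,full(q,roi),.053)[:2] for q in np.argwhere(m)[:,::-1]])
    r=cv2.minAreaRect((P*1000).astype(np.float32));print(nm,r)
print("tip",tri(t,(184.7,174.4),s,(201.2,204)))
print("Vstart",tri(t,(169.5,179),s,(190.8,215)))
print("Vbottom",tri(t,(177.1,177.7),s,(196.2,214.8)))
for p in((165.2,170),(176.6,211.2),(136,220.6),(150.6,195.3)): print("base",cast(t,p,.012))
for n,p,z in(("tumb",(188,136),.05),("tumb2",(222,131),.05),("bottle",(263,137),.1),("jar",(310,255),.075)): print(n,cast(t,p,z))
```

```text
top ((447.0588684082031, -172.52032470703125), (68.28651428222656, 82.57421112060547), 68.47008514404297)
grip side [311.0969 203.5239]
24 87
side ((441.48626708984375, -168.9170379638672), (71.11617279052734, 83.20625305175781), 67.70431518554688)
tip (array([0.6003, 0.1266, 0.2509]), np.float64(0.003197174574854621))
Vstart (array([0.5862, 0.1744, 0.2533]), np.float64(0.0035054959195838183))
Vbottom (array([0.5925, 0.1532, 0.2341]), np.float64(0.00359950729398029))
base [0.6545 0.2318 0.012 ]
base [0.5021 0.1906 0.012 ]
base [0.4712 0.3382 0.012 ]
base [0.5623 0.2853 0.012 ]
tumb [0.7711 0.1422 0.05  ]
tumb2 [0.7868 0.0189 0.05  ]
bottle [ 0.7502 -0.1277  0.1   ]
jar [ 0.3356 -0.281   0.075 ]
```

```bash
python3 -m crank '{"segments":[[0.0272, -0.0249, 0, 0, 0, 0], [0.0272, -0.0249, 0, 0, 0, 0], [0.0272, -0.0249, 0, 0, 0, 0], [0.0272, -0.0249, 0, 0, 0, 0], [0.0272, -0.0249, 0, 0, 0, 0], [0.0272, -0.0249, 0, 0, 0, 0], [0.0272, -0.0249, 0, 0, 0, 0], [0.0272, -0.0249, 0, 0, 0, 0], [0.0272, -0.0249, 0, 0, 0, 0], [0.0272, -0.0249, 0, 0, 0, 0], [0.0272, -0.0249, 0, 0, 0, 0], [0.0272, -0.0249, 0, 0, 0, 0]]}' 0.06; python3 -m crank '{"segments":[[0, 0, 0, 0, 0, -0.105], [0, 0, 0, 0, 0, -0.105], [0, 0, 0, 0, 0, -0.105], [0, 0, 0, 0, 0, -0.105], [0, 0, 0, 0, 0, -0.105], [0, 0, 0, 0, 0, -0.105], [0, 0, 0, 0, 0, -0.105], [0, 0, 0, 0, 0, 0], [0, 0, 0, 0, 0, 0]]}'
cat > st.py <<'E'
from cell import *
import numpy as np
np.set_printoptions(precision=4,suppress=True)
from scipy.spatial.transform import Rotation as R
def st(tx=None):
    s=read_state();r=R.from_quat(s["ee_rot"]);m=r.as_matrix();print("t",s["time"],"p",np.array(s["position"]),"xyaw",np.degrees(np.arctan2(m[1,0],m[0,0])),"tilt",m[:2,2],"F",np.array(s["wrist_force"]),"w",s["grip_width"],s["grip_force"])
    if tx is not None:print("tool delta",m.T@(np.array(tx)-s["position"]))
E
python3 - <<'E'
from st import *
from h import *
st((.446,-.1725,.133))
c=read_camera("top");s=read_camera("side");np.savez("top1.npz",**c);np.savez("side1.npz",**s)
a=cv2.resize(c["color"][180:260,230:330],(500,400));b=cv2.resize(s["color"][140:260,240:330],(300,400))
cv2.imwrite("pics/z1.png",np.hstack([a,b])[:,:,::-1])
E
```

```text
time: 1.1
position: [0.4471, -0.1717, 0.2054]
ee_rot: [0.975, 0.224, -0.0, -0.0]
wrist_force: [0.7, 0.3, 0.1]
grip_width: 0.0601
grip_force: 0.0
time: 1.85
position: [0.4468, -0.1735, 0.2053]
ee_rot: [0.83, 0.558, -0.0, -0.0]
wrist_force: [-0.4, -0.3, 0.3]
grip_width: 0.0597
grip_force: 0.0
t 1.85 p [ 0.4468 -0.1735  0.2053] xyaw 67.81670322864038 tilt [-0.0004  0.0003] F [-0.4125 -0.3327  0.3298] w 0.059719381923612015 0.0
tool delta [ 0.0006 -0.0011  0.0723]
```

View pics/z1.png

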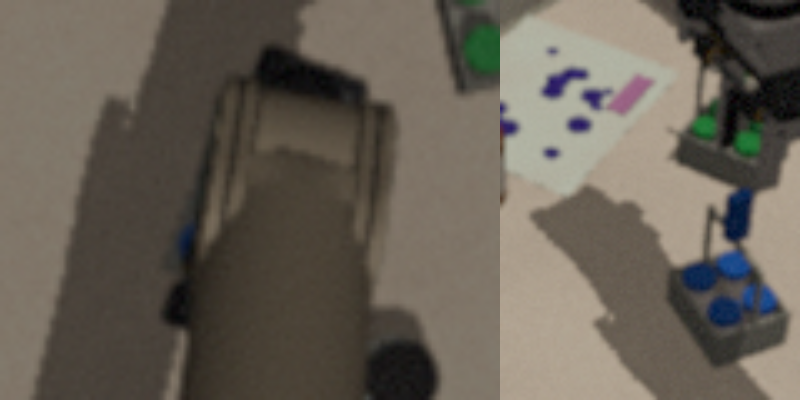

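The side crop shows the fingers directly above the blue block (block top at crop (738,195)), and the top view is covered by the arm. I'll descend.

```bash
python3 -m crank '{"segments":[[0, -0.001, 0.012, 0, 0, 0], [0, 0, 0.012, 0, 0, 0], [0, 0, 0.012, 0, 0, 0], [0, 0, 0.012, 0, 0, 0], [0, 0, 0.012, 0, 0, 0], [0, 0, 0.012, 0, 0, 0], [0, 0, 0, 0, 0, 0]]}'
python3 - <<'E'
from st import *
from h import *
st((.446,-.1725,.133))
s=read_camera("side")
cv2.imwrite("pics/z2.png",cv2.resize(s["color"][160:250,260:350],(600,600),interpolation=2)[:,:,::-1])
E
```

```text
time: 2.53
position: [0.4447, -0.1726, 0.1317]
ee_rot: [0.829, 0.559, -0.001, -0.001]
wrist_force: [0.2, 0.3, 0.2]
grip_width: 0.0599
grip_force: 0.0
t 2.5333 p [ 0.4447 -0.1726  0.1317] xyaw 67.92072813297996 tilt [-0.0037  0.001 ] F [0.1553 0.3351 0.2281] w 0.059949550623793355 0.0
tool delta [ 0.0006  0.0012 -0.0013]
```

View pics/z2.png

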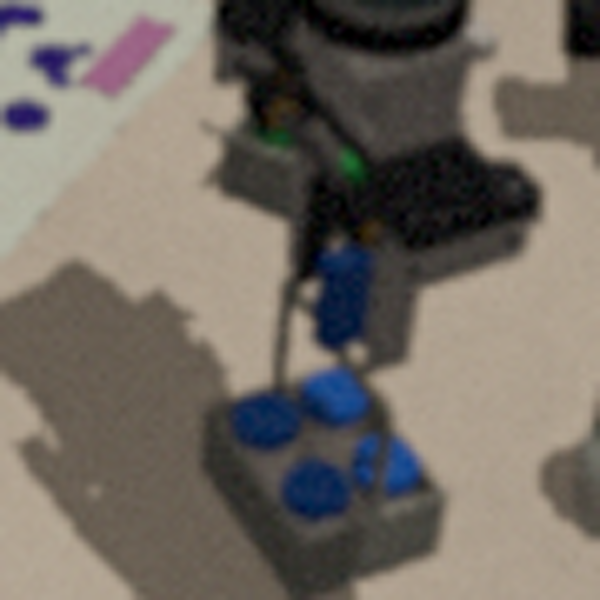

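The block at crop (345,300) sits midway between the fingertips at about (305,270) and (390,355). I'll close gently, then firmly.

```bash
python3 -m crank '{"segments":[[0, 0, 0, 0, 0, 0], [0, 0, 0, 0, 0, 0], [0, 0, 0, 0, 0, 0], [0, 0, 0, 0, 0, 0], [0, 0, 0, 0, 0, 0], [0, 0, 0, 0, 0, 0], [0, 0, 0, 0, 0, 0], [0, 0, 0, 0, 0, 0]]}' 0.0 6 && python3 -m crank '{"segments":[[0, 0, 0, 0, 0, 0], [0, 0, 0, 0, 0, 0], [0, 0, 0, 0, 0, 0], [0, 0, 0, 0, 0, 0]]}' 0.0 40 && python3 -c "
from st import *
st()"
```

```text
time: 3.25
position: [0.4466, -0.1733, 0.1336]
ee_rot: [0.829, 0.559, 0.0, 0.0]
wrist_force: [1.8, -1.9, 1.7]
grip_width: 0.0142
grip_force: 6.0
time: 3.58
position: [0.4466, -0.1733, 0.1336]
ee_rot: [0.829, 0.559, 0.0, 0.0]
wrist_force: [1.8, -0.6, 0.4]
grip_width: 0.0141
grip_force: 40.0
t 3.5833 p [ 0.4466 -0.1733  0.1336] xyaw 67.99743226910095 tilt [ 0.001  -0.0003] F [ 1.8085 -0.6446  0.3974] w 0.014134125148834394 39.99991714954376
```

```bash
python3 -m crank '{"segments":[[0, 0, -0.002, 0, 0, 0], [0, 0, -0.005, 0, 0, 0], [0, 0, -0.01, 0, 0, 0], [0, 0, -0.016, 0, 0, 0], [0, 0, -0.018, 0, 0, 0], [0, 0, -0.018, 0, 0, 0], [0, 0, -0.018, 0, 0, 0], [0, 0, -0.018, 0, 0, 0], [0, 0, -0.018, 0, 0, 0], [0, 0, -0.016, 0, 0, 0], [0, 0, -0.01, 0, 0, 0], [0, 0, -0.004, 0, 0, 0]]}' && python3 -m crank '{"segments":[[0.01, 0.003, 0, 0, 0, 0], [0.02, 0.006, 0, 0, 0, 0], [0.0255, 0.007, 0, 0, 0, 0], [0.0255, 0.007, 0, 0, 0, 0], [0.0255, 0.007, 0, 0, 0, 0], [0.0255, 0.007, 0, 0, 0, 0], [0.0255, 0.007, 0, 0, 0, 0], [0.0255, 0.007, 0, 0, 0, 0], [0.0255, 0.007, 0, 0, 0, 0], [0.0255, 0.007, 0, 0, 0, 0], [0.02, 0.006, 0, 0, 0, 0], [0.01, 0.003, 0, 0, 0, 0]]}' && python3 -m crank '{"segments":[[0, 0, 0, 0, 0, -0.03], [0, 0, 0, 0, 0, -0.06], [0, 0, 0, 0, 0, -0.06], [0, 0, 0, 0, 0, -0.06], [0, 0, 0, 0, 0, -0.06], [0, 0, 0, 0, 0, -0.06], [0, 0, 0, 0, 0, -0.06], [0, 0, 0, 0, 0, -0.06], [0, 0, 0, 0, 0, -0.06], [0, 0, 0, 0, 0, -0.06], [0, 0, 0, 0, 0, -0.06], [0, 0, 0, 0, 0, -0.03]]}' && python3 -m crank '{"segments":[[0, 0, 0, 0, 0, 0], [0, 0, 0, 0, 0, 0], [0, 0, 0, 0, 0, 0], [0, 0, 0, 0, 0, 0]]}'
python3 - <<'E'
from st import *
from h import *
st((.6214,.0548,.2866))
c=read_camera("top");s=read_camera("side");np.savez("top3.npz",**c);np.savez("side3.npz",**s)
a=cv2.resize(c["color"][150:230,115:235],(600,400),interpolation=2)[:,:400];b=cv2.resize(s["color"][160:280,150:270],(400,400),interpolation=2)
cv2.imwrite("pics/z3.png",cv2.convertScaleAbs(np.hstack([a,b])[:,:,::-1],alpha=1.4))
E
```

```text
time: 4.58
position: [0.4455, -0.1728, 0.2874]
ee_rot: [0.829, 0.559, -0.0, -0.0]
wrist_force: [0.9, 0.1, -7.2]
grip_width: 0.0139
grip_force: 40.0
time: 5.58
position: [0.6139, 0.0489, 0.2844]
ee_rot: [0.828, 0.561, -0.0, -0.002]
wrist_force: [0.4, 1.4, -7.5]
grip_width: 0.0137
grip_force: 40.0
time: 6.58
position: [0.6123, 0.0433, 0.285]
ee_rot: [0.602, 0.798, -0.001, -0.001]
wrist_force: [0.3, 0.2, -7.5]
grip_width: 0.0141
grip_force: 40.0
time: 6.92
position: [0.6133, 0.0438, 0.2861]
ee_rot: [0.603, 0.797, -0.0, -0.0]
wrist_force: [-0.5, 0.3, -6.6]
grip_width: 0.0138
grip_force: 40.0
t 6.9167 p [0.6133 0.0438 0.2861] xyaw 105.77115358722116 tilt [-0.0008 -0.0003] F [-0.4582  0.3144 -6.6467] w 0.013785721849347668 39.99815225601196
tool delta [ 0.0084  0.0108 -0.0005]
```

View pics/z3.png

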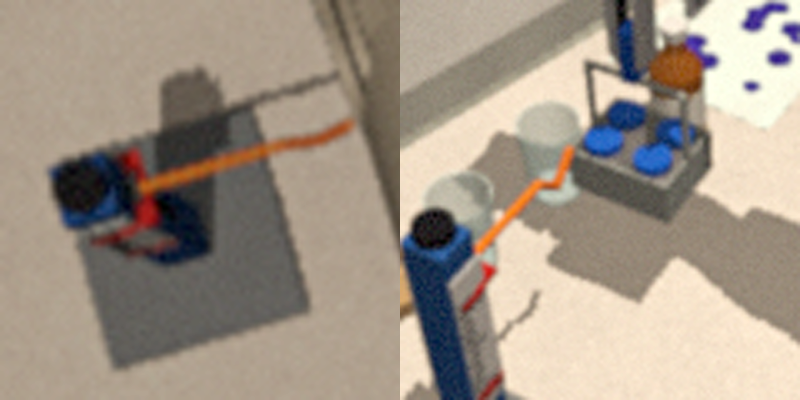

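The side crop shows the bail bar running from (585,65) to (692,100), with the block's foot at (632,80). It is level with and facing the hook tip at (572,150). I'll use the known bar position to correct the side camera's bias for the hook.

Run:
```python
from st import *
from h import *
s=load("side3.npz");t=load("top3.npz")
# blue grip block lower part in side view
roi=(205,155,30,35);m=mask(s,(100,130,30),(125,255,255),roi)
n,l,st_,ce=cv2.connectedComponentsWithStats(m);i=1+st_[1:,4].argmax();P=np.argwhere(l==i);y=P[:,0].max()
q=full([P[P[:,0]>y-6][:,1].mean(),y],roi);print("block foot",q,st_[i],cast(s,q,.2675+.003))
for p in((585,65),(692,100)): print("bar end",cast(s,(150+(p[0]-400)/3.333,160+p[1]/3.333),.2675))
T=s["cam_to_world"]
def proj(c,X):
    v=np.linalg.inv(c["cam_to_world"])@np.r_[X,1];return v[0]/v[2]*c["fx"]+c["cx"],v[1]/v[2]*c["fy"]+c["cy"]
print("pred bar mid",proj(s,(.6133,.0438,.2675)))
print("pillar", tri(t,(115+82/5,150+185/5),s,(150+32/3.333,160+228/3.333)))
for p in((260,108),(308,310),(120,368),(190,238)): print("base",cast(t,(115+p[0]/5,150+p[1]/5),.012))
```

```text
block foot [219.1661 183.625 ] [  42   43   25   74 1031] [0.6086 0.0495 0.2705]
bar end [0.6523 0.0622 0.2675]
bar end [0.5549 0.03   0.2675]
pred bar mid (np.float64(219.6006952929781), np.float64(182.71286448233073))
pillar (array([0.558 , 0.2831, 0.3069]), np.float64(3.376139436173412e-05))
base [0.6484 0.2252 0.012 ]
base [0.4992 0.1906 0.012 ]
base [0.4601 0.3272 0.012 ]
base [0.5537 0.2765 0.012 ]
```

```bash
python3 -m crank '{"segments":[[0, 0.004, 0, 0, 0, 0], [0, 0.004, 0, 0, 0, 0], [0, 0.003, 0, 0, 0, 0], [0.005, 0, 0, 0, 0, 0], [0.01, 0, 0, 0, 0, 0], [0.01, 0, 0, 0, 0, 0], [0.01, 0, 0, 0, 0, 0], [0.01, 0, 0, 0, 0, 0], [0.005, 0, 0, 0, 0, 0], [0, 0, 0, 0, 0, 0], [0, 0, 0, 0, 0, 0]]}'
python3 - <<'E'
from st import *
from h import *
st((.595,.149,.2866))
s=read_camera("side");np.savez("side4.npz",**s)
cv2.imwrite("pics/z4.png",cv2.convertScaleAbs(cv2.resize(s["color"][160:250,150:270],(800,600),interpolation=2)[:,:,::-1],alpha=1.4))
E
```

```text
time: 7.93
position: [0.6105, 0.0953, 0.2866]
ee_rot: [0.603, 0.798, -0.0, 0.0]
wrist_force: [-0.0, -1.2, -6.9]
grip_width: 0.0136
grip_force: 40.0
t 7.9333 p [0.6105 0.0953 0.2866] xyaw 105.87315822314163 tilt [ 0.0004 -0.0006] F [-0.045  -1.232  -6.9248] w 0.013562212078437639 39.99813795089722
tool delta [ 0.0559 -0.0002 -0.    ]
```

View pics/z4.png

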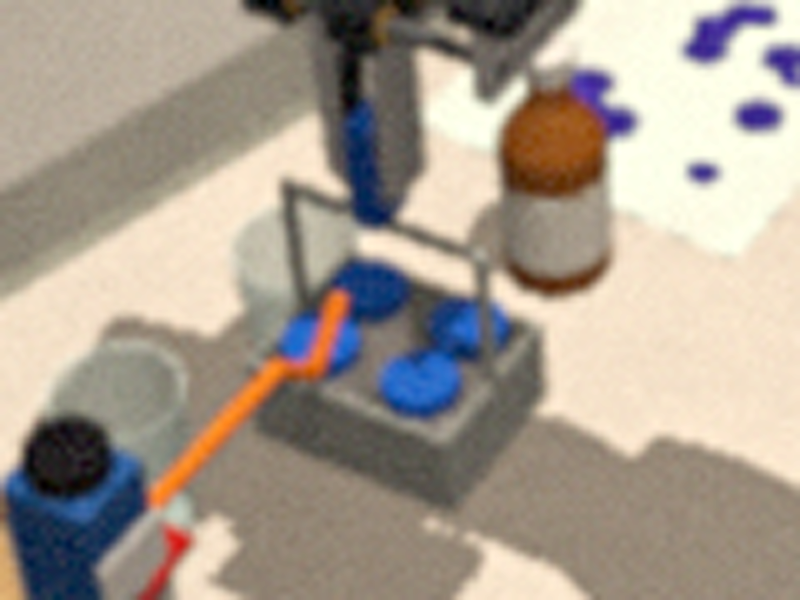

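The side crop shows the bail's bar ends at (288,185) and (487,258), the block foot at (373,215), and the hook tip at (340,293) just in front of the window. Next is a lateral check relative to the hook within this one view.

Run:
```python
from st import *
from h import *
s=load("side4.npz")
f=lambda p:(150+p[0]/6.667-.5,160+p[1]/6.667-.5)
r=np.radians(105.9);X=np.array([np.cos(r),np.sin(r)]);Y=np.array([X[1],-X[0]])
def show(n,p,z):
    q=cast(s,f(p),z)[:2]-[.6105,.0953];print(n,"x %.4f y %.4f"%(q@X,q@Y))
show("barL",(288,185),.2675);show("barR",(487,258),.2675);show("foot",(373,215),.2705)
show("tip",(340,293),.254);show("arm1",(270,372),.252);show("arm0",(165,492),.252)
show("Vbot",(305,368),.236)
```

```text
barL x 0.0012 y 0.0443
barR x 0.0002 y -0.0520
foot x 0.0028 y 0.0009
tip x 0.0341 y -0.0020
arm1 x 0.0831 y -0.0014
arm0 x 0.1544 y -0.0028
Vbot x 0.0624 y -0.0020
```

```bash
python3 -m crank '{"segments":[[0.003, 0, 0, 0, 0, 0], [0.006, 0, 0, 0, 0, 0], [0.008, 0, 0, 0, 0, 0], [0.008, 0, 0, 0, 0, 0], [0.008, 0, 0, 0, 0, 0], [0.008, 0, 0, 0, 0, 0], [0.007, 0, 0, 0, 0, 0], [0.006, 0, 0, 0, 0, 0], [0.003, 0, 0, 0, 0, 0], [0, 0, 0, 0, 0, 0], [0, 0, 0, 0, 0, 0], [0, 0, 0, 0, 0, 0]]}'
python3 - <<'E'
from st import *
from h import *
st((.595,.149,.2866))
s=read_camera("side");np.savez("side5.npz",**s)
a=cv2.resize(s["color"][185:245,165:245],(640,480),interpolation=2)[:,:,::-1]
cv2.imwrite("pics/z5.png",cv2.convertScaleAbs(a,alpha=1.5))
E
```

```text
time: 8.98
position: [0.5953, 0.1491, 0.2864]
ee_rot: [0.603, 0.797, -0.0, 0.0]
wrist_force: [0.6, -0.3, -7.1]
grip_width: 0.0139
grip_force: 40.0
t 8.9833 p [0.5953 0.1491 0.2864] xyaw 105.76162402303778 tilt [ 0.0002 -0.0008] F [ 0.5745 -0.2773 -7.1143] w 0.013879909056585664 39.998196959495544
tool delta [-0.     -0.0003 -0.0002]
```

View pics/z5.png

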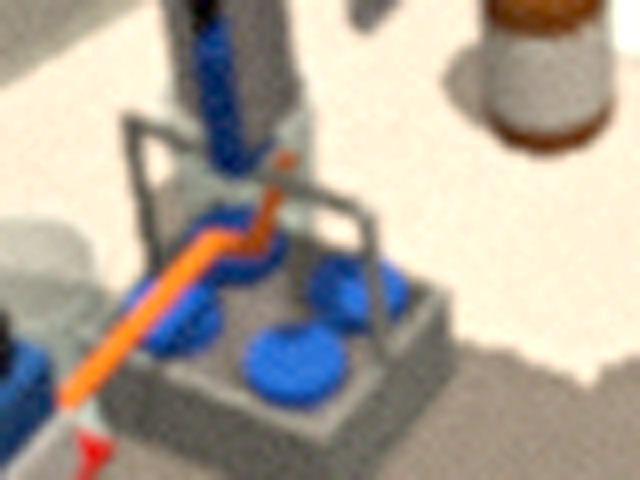

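The bar at crop (255,180) lies over the V with the tip at (287,160) beyond it, so the hook has entered the window. I'll lower to first contact while watching the forces.

```bash
cat > f.py <<'E'
from st import *
s=read_state();m=R.from_quat(s["ee_rot"]).as_matrix()
st();print("tool F",m.T@s["wrist_force"],"tool M",m.T@s["moment"])
E
python3 -m crank '{"segments":[[0, 0, 0.002, 0, 0, 0], [0, 0, 0.004, 0, 0, 0], [0, 0, 0.004, 0, 0, 0], [0, 0, 0.004, 0, 0, 0], [0, 0, 0.003, 0, 0, 0], [0, 0, 0.002, 0, 0, 0], [0, 0, 0.001, 0, 0, 0], [0, 0, 0, 0, 0, 0], [0, 0, 0, 0, 0, 0]]}' >/dev/null; python3 f.py
python3 -m crank '{"segments":[[0, 0, 0.0012, 0, 0, 0], [0, 0, 0.0012, 0, 0, 0], [0, 0, 0.0012, 0, 0, 0], [0, 0, 0.0012, 0, 0, 0], [0, 0, 0.0012, 0, 0, 0], [0, 0, 0.0012, 0, 0, 0], [0, 0, 0.0012, 0, 0, 0], [0, 0, 0.0012, 0, 0, 0], [0, 0, 0.0012, 0, 0, 0], [0, 0, 0.0012, 0, 0, 0], [0, 0, 0.0012, 0, 0, 0], [0, 0, 0.0012, 0, 0, 0]]}' >/dev/null; python3 f.py
python3 -m crank '{"segments":[[0, 0, 0.0012, 0, 0, 0], [0, 0, 0.0012, 0, 0, 0], [0, 0, 0.0012, 0, 0, 0], [0, 0, 0.0012, 0, 0, 0], [0, 0, 0.0012, 0, 0, 0], [0, 0, 0.0012, 0, 0, 0], [0, 0, 0.0012, 0, 0, 0], [0, 0, 0.0012, 0, 0, 0], [0, 0, 0.0012, 0, 0, 0], [0, 0, 0.0012, 0, 0, 0], [0, 0, 0.0012, 0, 0, 0], [0, 0, 0, 0, 0, 0]]}' >/dev/null; python3 f.py
```

```text
t 9.7833 p [0.5951 0.15   0.2666] xyaw 105.81404621501481 tilt [0.0001 0.0001] F [-0.0533 -0.2637 -5.8154] w 0.013670359015135723 39.99819338321686
tool F [-0.2394 -0.1241  5.8154] tool M [-0.1062 -0.0386 -0.0142]
t 10.7833 p [0.5951 0.1499 0.252 ] xyaw 105.80648023986 tilt [0.0002 0.    ] F [-0.501  -0.9954 -6.0848] w 0.013748663795938977 39.99839544296265
tool F [-0.8211 -0.7541  6.0847] tool M [-0.0353 -0.1357 -0.0345]
t 11.7833 p [0.595  0.1498 0.2387] xyaw 105.81268455249194 tilt [-0.     -0.0001] F [-0.7285 -1.2032 -4.0746] w 0.013796915182109909 39.99879598617554
tool F [-0.9587 -1.0285  4.0748] tool M [-0.127  -0.1764 -0.0212]
```

```bash
cat > avg.py <<'E'
from st import *
import sys
n=int(sys.argv[1]) if len(sys.argv)>1 else 12
F=[];M=[]
for _ in range(n):
    c=read_camera("side");s=read_state();m=R.from_quat(s["ee_rot"]).as_matrix();F.append(m.T@s["wrist_force"]);M.append(m.T@s["moment"])
np.savez("last.npz",**c)
print("t",s["time"],"p",np.array(s["position"]),"toolF",np.mean(F,0),"sem",np.std(F,0)/n**.5,"M",np.mean(M,0))
E
python3 avg.py 12
```

```text
t 12.3833 p [0.5951 0.1499 0.2389] toolF [-0.6951  0.051   4.6698] sem [0.1102 0.1722 0.1868] M [-0.0783 -0.2239 -0.0047]
```

```bash
python3 -m crank '{"segments":[[-0.0002, 0, 0.0012, 0, 0, 0], [-0.0002, 0, 0.0012, 0, 0, 0], [-0.0002, 0, 0.0012, 0, 0, 0], [-0.0002, 0, 0.0012, 0, 0, 0], [-0.0002, 0, 0.0012, 0, 0, 0], [-0.0002, 0, 0.0012, 0, 0, 0], [-0.0002, 0, 0.0012, 0, 0, 0], [-0.0002, 0, 0.0012, 0, 0, 0], [-0.0002, 0, 0.0012, 0, 0, 0], [-0.0002, 0, 0.0012, 0, 0, 0], [0, 0, 0.0008, 0, 0, 0], [0, 0, 0.0004, 0, 0, 0]]}' >/dev/null; python3 avg.py 12
```

```text
t 13.9833 p [0.5955 0.1487 0.2258] toolF [ 4.5293 -0.1739  3.3037] sem [0.1981 0.1785 0.1111] M [-0.0655  1.1286 -0.0137]
```

```bash
python3 -m crank '{"segments":[[0.0003, 0, 0, 0, 0, 0], [0.0003, 0, 0, 0, 0, 0], [0.0003, 0, 0, 0, 0, 0], [0.0003, 0, 0, 0, 0, 0], [0.0003, 0, 0, 0, 0, 0], [0.0002, 0, 0, 0, 0, 0], [0, 0, 0, 0, 0, 0], [0, 0, 0, 0, 0, 0]]}' >/dev/null; python3 avg.py 12
```

```text
t 15.25 p [0.5953 0.1491 0.2257] toolF [0.6255 0.3114 3.3748] sem [0.2277 0.1538 0.1621] M [-0.1784  0.1353 -0.0004]
```

```bash
python3 -m crank '{"segments":[[0.0002, 0, 0.0005, 0, 0, 0], [0, 0, 0.0012, 0, 0, 0], [0, 0, 0.0012, 0, 0, 0], [0, 0, 0.0012, 0, 0, 0], [0, 0, 0.0012, 0, 0, 0], [0, 0, 0.0012, 0, 0, 0], [0, 0, 0.0012, 0, 0, 0], [0, 0, 0.0012, 0, 0, 0], [0, 0, 0.0012, 0, 0, 0], [0, 0, 0.0012, 0, 0, 0], [0, 0, 0.0012, 0, 0, 0], [0, 0, 0.0012, 0, 0, 0]]}' >/dev/null;python3 f.py; python3 -m crank '{"segments":[[0, 0, 0.0012, 0, 0, 0], [0, 0, 0.0012, 0, 0, 0], [0, 0, 0.0012, 0, 0, 0], [0, 0, 0.0012, 0, 0, 0], [0, 0, 0.0012, 0, 0, 0], [0, 0, 0.0012, 0, 0, 0], [0, 0, 0.0012, 0, 0, 0], [0, 0, 0.0012, 0, 0, 0], [0, 0, 0.0005, 0, 0, 0], [0, 0, 0, 0, 0, 0]]}' >/dev/null; python3 avg.py 14
```

```text
t 16.25 p [0.5952 0.1494 0.2119] xyaw 105.79916051750787 tilt [ 0.0002 -0.0005] F [ 1.7088 -2.4093 -1.9354] w 0.013547123164230176 39.999452233314514
tool F [-2.7824  0.9881  1.937 ] tool M [-0.1258 -0.8806 -0.0279]
t 17.7833 p [0.5951 0.1497 0.2019] toolF [-4.7621  0.1849  1.3479] sem [0.1085 0.1209 0.1231] M [-0.1487 -1.3523  0.0005]
```

```bash
python3 -m crank '{"segments":[[-0.0003, 0, 0, 0, 0, 0], [-0.0003, 0, 0, 0, 0, 0], [-0.0003, 0, 0, 0, 0, 0], [-0.0003, 0, 0, 0, 0, 0], [-0.0003, 0, 0, 0, 0, 0], [-0.0002, 0, 0, 0, 0, 0], [0, 0, 0, 0, 0, 0], [0, 0, 0, 0, 0, 0]]}' >/dev/null; python3 avg.py 12
```

```text
t 19.05 p [0.5953 0.149  0.2019] toolF [1.2147 0.1402 1.0965] sem [0.3129 0.101  0.1049] M [-0.12    0.2672 -0.006 ]
```

```bash
python3 -m crank '{"segments":[[0.0002, 0, 0.0008, 0, 0, 0], [0.0002, 0, 0.001, 0, 0, 0], [0, 0, 0.001, 0, 0, 0], [0, 0, 0.001, 0, 0, 0], [0, 0, 0.001, 0, 0, 0], [0, 0, 0.001, 0, 0, 0], [0, 0, 0.0008, 0, 0, 0], [0, 0, 0.0004, 0, 0, 0], [0, 0, 0, 0, 0, 0], [0, 0, 0, 0, 0, 0]]}' >/dev/null; python3 avg.py 16
```

```text
t 20.6833 p [0.5954 0.1488 0.1949] toolF [ 4.3916 -0.1108  0.2623] sem [0.1607 0.1197 0.1229] M [-0.1102  1.0999  0.0003]
```

```bash
python3 -m crank '{"segments":[[0.0002, 0, 0, 0, 0, 0], [0.0002, 0, 0, 0, 0, 0], [0.0002, 0, 0, 0, 0, 0], [0.0002, 0, 0, 0, 0, 0], [0.0002, 0, 0, 0, 0, 0], [0.0002, 0, 0, 0, 0, 0], [0, 0, 0, 0, 0, 0], [0, 0, 0, 0, 0, 0]]}' >/dev/null; python3 avg.py 16
```

```text
t 22.15 p [0.5952 0.1492 0.1949] toolF [0.3356 0.3918 0.4964] sem [0.2454 0.0979 0.1186] M [-0.196   0.061  -0.0061]
```

```bash
python3 -m crank '{"segments":[[0, 0, 0.0006, 0, 0, 0], [0, 0, 0.0008, 0, 0, 0], [0, 0, 0.0008, 0, 0, 0], [0, 0, 0.0008, 0, 0, 0], [0, 0, 0.0007, 0, 0, 0], [0, 0, 0.0005, 0, 0, 0], [0, 0, 0.0003, 0, 0, 0], [0, 0, 0, 0, 0, 0], [0, 0, 0, 0, 0, 0]]}' >/dev/null; python3 avg.py 24
python3 - <<'E'
from h import *
s=load("last.npz")["color"]
cv2.imwrite("pics/z6.png",cv2.convertScaleAbs(cv2.resize(s[185:295,140:260],(655,600),interpolation=2)[:,:,::-1],alpha=1.5))
E
```

```text
t 24.1 p [0.5951 0.1495 0.1904] toolF [-3.2453  0.4103 -0.2603] sem [0.1211 0.0877 0.1028] M [-0.2089 -0.9413  0.0017]
```

View pics/z6.png

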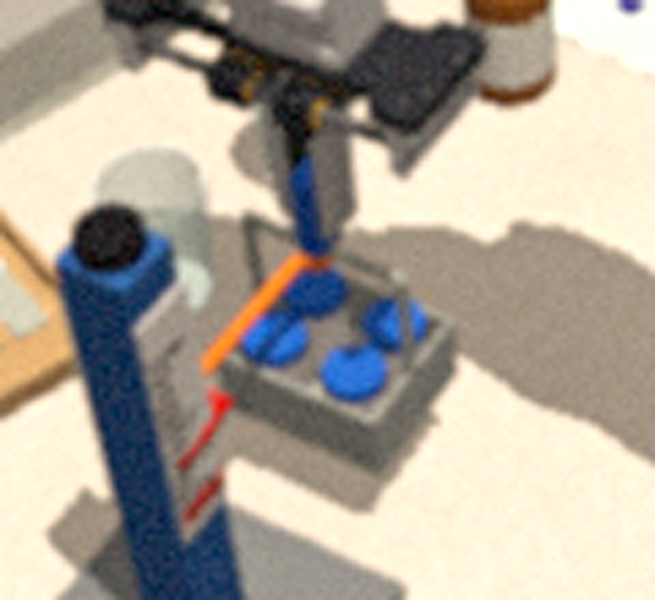

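The carrier's bar sits in the hook at crop (310,258). The pointer at (205,435) is well above the red mark at (205,500). I'll remove the sideways load.

```bash
python3 -m crank '{"segments":[[-0.0002, 0, 0, 0, 0, 0], [-0.0002, 0, 0, 0, 0, 0], [-0.0002, 0, 0, 0, 0, 0], [-0.0002, 0, 0, 0, 0, 0], [-0.0001, 0, 0, 0, 0, 0], [0, 0, 0, 0, 0, 0], [0, 0, 0, 0, 0, 0], [0, 0, 0, 0, 0, 0]]}' >/dev/null; python3 avg.py 24
```

```text
t 25.9667 p [0.5953 0.1491 0.1904] toolF [-0.5812  0.2728 -0.1754] sem [0.1404 0.1011 0.0879] M [-0.1777 -0.2475 -0.0035]
```

```bash
python3 -m crank '{"segments":[[-0.0001, 0, -0.0003, 0, 0, 0], [-0.0001, 0, -0.0003, 0, 0, 0], [0, 0, -0.0002, 0, 0, 0], [0, 0, 0, 0, 0, 0], [0, 0, 0, 0, 0, 0], [0, 0, 0, 0, 0, 0]]}' - 12 >/dev/null; python3 -m crank '{"segments":[[0, 0, 0, 0, 0, 0], [0, 0, 0, 0, 0, 0], [0, 0, 0, 0, 0, 0], [0, 0, 0, 0, 0, 0], [0, 0, 0, 0, 0, 0]]}' - 3 ; python3 avg.py 24
```

```text
time: 26.88
position: [0.5953, 0.1489, 0.1912]
ee_rot: [0.603, 0.798, 0.0, -0.0]
wrist_force: [-0.2, 2.0, -0.4]
grip_width: 0.0142
grip_force: 3.0
t 28.0833 p [0.5954 0.1486 0.1912] toolF [2.5483 0.2356 0.0047] sem [0.1007 0.1101 0.0889] M [-0.1338  0.5459 -0.0054]
```

```bash
python3 -m crank '{"segments":[[0.0002, 0, 0, 0, 0, 0], [0.0002, 0, 0, 0, 0, 0], [0.0002, 0, 0, 0, 0, 0], [0, 0, 0, 0, 0, 0], [0, 0, 0, 0, 0, 0], [0, 0, 0, 0, 0, 0], [0, 0, 0, 0, 0, 0]]}' >/dev/null; python3 avg.py 20
```

```text
t 29.6667 p [0.5952 0.1491 0.1912] toolF [-0.1803  0.2201 -0.012 ] sem [0.1262 0.1167 0.1124] M [-0.1374 -0.1451 -0.0172]
```

Vertical and sideways loads both read about zero. I'll release.

```bash
python3 -m crank '{"segments":[[0, 0, 0, 0, 0, 0], [0, 0, 0, 0, 0, 0], [0, 0, 0, 0, 0, 0]]}' 0.018; python3 -m crank '{"segments":[[0, 0, 0, 0, 0, 0], [0, 0, 0, 0, 0, 0], [0, 0, 0, 0, 0, 0], [0, 0, 0, 0, 0, 0], [0, 0, 0, 0, 0, 0], [0, 0, 0, 0, 0, 0]]}' 0.045; python3 avg.py 12; cp last.npz rel.npz
```

```text
time: 29.92
position: [0.5951, 0.1496, 0.1912]
ee_rot: [0.603, 0.798, 0.0, -0.0]
wrist_force: [0.1, -0.1, -0.3]
grip_width: 0.0179
grip_force: 0.0
time: 30.42
position: [0.5952, 0.1493, 0.1912]
ee_rot: [0.603, 0.798, 0.0, -0.0]
wrist_force: [1.1, 0.0, 0.5]
grip_width: 0.0449
grip_force: 0.0Traceback (most recent call last):
  File "avg.py", line 6, in <module>
    c=read_camera("side");s=read_state();m=R.from_quat(s["ee_rot"]).as_matrix();F.append(m.T@s["wrist_force"]);M.append(m.T@s["moment"])
ValueError: 200 camera calls are used up
```

The camera calls are used up, so I can't look again. I'll retreat straight up, well clear of the block, and watch the forces.

```bash
python3 -m crank '{"segments":[[0, 0, -0.003, 0, 0, 0], [0, 0, -0.005, 0, 0, 0], [0, 0, -0.006, 0, 0, 0], [0, 0, -0.006, 0, 0, 0], [0, 0, -0.006, 0, 0, 0], [0, 0, -0.006, 0, 0, 0], [0, 0, -0.006, 0, 0, 0], [0, 0, -0.006, 0, 0, 0], [0, 0, -0.006, 0, 0, 0], [0, 0, -0.006, 0, 0, 0]]}'; python3 -m crank '{"segments":[[0, 0, -0.012, 0, 0, 0], [0, 0, -0.015, 0, 0, 0], [0, 0, -0.015, 0, 0, 0], [0, 0, -0.015, 0, 0, 0], [0, 0, -0.012, 0, 0, 0], [0, 0, -0.006, 0, 0, 0], [0, 0, 0, 0, 0, 0], [0, 0, 0, 0, 0, 0], [0, 0, 0, 0, 0, 0], [0, 0, 0, 0, 0, 0], [0, 0, 0, 0, 0, 0], [0, 0, 0, 0, 0, 0]]}'; for i in 1 2 3; do python3 -m crank '{"segments":[[0, 0, 0, 0, 0, 0], [0, 0, 0, 0, 0, 0], [0, 0, 0, 0, 0, 0], [0, 0, 0, 0, 0, 0], [0, 0, 0, 0, 0, 0], [0, 0, 0, 0, 0, 0], [0, 0, 0, 0, 0, 0], [0, 0, 0, 0, 0, 0], [0, 0, 0, 0, 0, 0], [0, 0, 0, 0, 0, 0], [0, 0, 0, 0, 0, 0], [0, 0, 0, 0, 0, 0]]}' >/dev/null; python3 f.py; done
```

```text
time: 31.5
position: [0.5952, 0.1492, 0.2478]
ee_rot: [0.603, 0.798, 0.0, 0.0]
wrist_force: [1.3, -0.9, -0.5]
grip_width: 0.0449
grip_force: 0.0
time: 32.5
position: [0.595, 0.1492, 0.3216]
ee_rot: [0.603, 0.798, -0.0, -0.0]
wrist_force: [-0.3, 0.9, 0.7]
grip_width: 0.045
grip_force: 0.0
t 33.5 p [0.5952 0.1493 0.3222] xyaw 105.81182033799968 tilt [0. 0.] F [ 0.0684 -0.5411  1.1079] w 0.04484377752572313 0.0
tool F [-0.5392 -0.0816 -1.1079] tool M [-0.1076 -0.0379  0.0217]
t 34.5 p [0.5952 0.1492 0.3222] xyaw 105.811590238811 tilt [ 0.0001 -0.    ] F [-0.7208 -0.7861  0.4649] w 0.04520856301263959 0.0
tool F [-0.5599 -0.9077 -0.465 ] tool M [-0.0567 -0.0521  0.0257]
t 35.5 p [0.5952 0.1493 0.3222] xyaw 105.81644839035883 tilt [0. 0.] F [0.1594 0.5272 0.391 ] w 0.04476981999381095 0.0
tool F [ 0.4639  0.2971 -0.391 ] tool M [-0.1236 -0.0569 -0.0587]
```

```bash
for i in 1 2 3 4 5 6 7 8 9 10 11 12 13 14; do python3 -m crank '{"segments":[[0, 0, 0, 0, 0, 0], [0, 0, 0, 0, 0, 0], [0, 0, 0, 0, 0, 0], [0, 0, 0, 0, 0, 0], [0, 0, 0, 0, 0, 0], [0, 0, 0, 0, 0, 0], [0, 0, 0, 0, 0, 0], [0, 0, 0, 0, 0, 0], [0, 0, 0, 0, 0, 0], [0, 0, 0, 0, 0, 0], [0, 0, 0, 0, 0, 0], [0, 0, 0, 0, 0, 0]]}' >/dev/null; done; python3 -c "
from st import *
st();print(job_done())"
```

```text
t 49.5 p [0.5952 0.1492 0.3222] xyaw 105.81230692017846 tilt [0. 0.] F [ 0.2354 -0.4297  0.3828] w 0.04540998068482784 0.0
the job is handed in; nothing more can be done
None
```

I hung the blue carrier on the scale's hook, let it go with the gripper's load reading about zero, backed the gripper off and handed the job in at 49.5 s; the camera calls ran out before release, so the carrier hanging still with the pointer settled was not checked by picture.

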